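# Set the fume extractor to full and start it

## Robot

A 6-joint arm with a two-finger parallel gripper is mounted at the origin on a cart in front of the work surface, level with it; the furniture and walls round the work are solid. World frame = base frame: x ahead of the robot, y to its left, z up, the work surface at z = 0. Lengths are in m, angles in rad, forces in N, time in s.
With the tool pointing down it reaches from about 0.25 to 0.775 m from the base axis. Payload 4 kg.
Tool frame: the origin (TCP) lies on the centre line of the jaws, within the pads' length; the fingertips stand 14 mm ahead of it and the grasp point (between the pads) lies 5 mm behind it (robot.tcp_to_tips is the distance from the TCP to the fingertips, in m); z points along the fingers, y is the line along which they close (so a half turn about z gives the same grasp; the last joint's range is limited). The gripper opens to 94 mm and grips with 3 to 60 N. Pads are 16 mm wide; open, the fingers measure 119 mm over their backs; the gripper's body (75 mm by 177 mm) begins 78 mm behind the grasp point.
Start: joints at [-1.205, 0.087, 1.371, -0, 1.684, -0.103], TCP at [0.248, -0.491, 0.22] pointing down, gripper open.
Joint ranges: [-3.1, 3.1], [-0.76, 2.03], [0.27, 2.55], [-1.08, 4.22], [0.17, 2.65], [-2.57, 2.57]. Speed limits (rad/s): [2.79, 2.79, 3.14, 3.14, 3.14, 3.14].

## Interface

Orientations are given as [roll, pitch, yaw] about the fixed x, y, z axes, in that order (R = Rz(yaw) Ry(pitch) Rx(roll)).
In Python, from bench import robot gives the robot as it stands.
- The arm moves only by the tool carry_out, never from a script. Its argument "increments" is a list of rows, each a list of 3 entries, a list of its own where there are three numbers: the closure in counts, from 0 (fully open) to 255 (shut), then the shift along the tool's x, y, z in mm, then the turn about the tool's z in degrees. In form: [[fingers, [dx, dy, dz], twist], ...]. A call has 1 to 8 rows; each row shifts and turns the commanded pose from where the row before left it, along the tool's axes as they then stand; what a row does not reach is not made up. A row lasts 1/10 s, in which the tool goes at most 50 mm and 8.59 degrees, less where a joint would pass 70% of its speed; a pose out of reach is approached as far as the arm can. A call with a gripper value outside its range is refused whole. The fingers move at their own pace and stop on an object; the grip force is fixed at half the most. Time passes only in rows, so rows that do not move let the fingers close. It gives the time, the measured TCP pose, the force, the opening and the grip force at its end, in the units of the state.
- robot.get_obs(): the state, without advancing time (a new reading comes with each control period).
- robot.snapshot(name): name is "scene" or "top" or "wrist"; returns the picture (480x640x3 uint8, blue, green, red); there is no depth.
- robot.get_calibration(name): a dict with "vfov" (degrees; the focal length in pixels is half the picture's height over the tangent of half this angle, whatever the lens; pixels are square), "cx", "cy" (the principal point, pixels), "T" (4x4, takes a point from camera to world coordinates). Camera axes: x right, y down, z forward; pixel columns grow to the right and rows downward; lengths in m; the calibration is good to about 2 mm. A picture is of the moment at which its call begins: read the wrist's pose just before it. get_calibration takes no time and is no camera call; for the wrist camera it gives the pose at the moment of the call.
- robot.close_job(): hands the job in; it is judged then, once.
The state is a dict: "time": time; "joint_positions": joint angles; "qvel": joint speeds; "joint_torque": joint torques, N m; "tool_pos": TCP position; "ee_rot": TCP orientation; "wrist_force": force on the tool from outside, world axes, zero at the start; "wrist_torque": the same for the moment, N m; "width": finger opening in m; "finger_force": force on a finger pad.
Only numpy, scipy, OpenCV 4.12 (cv2) and the standard library are available. Lean on these libraries where they do the work, as an engineer would, in place of code of your own. Each camera call takes 0.05 s, during which the arm holds its last target. There are 200 camera calls.

## Task

Get the kiln's fume extractor going: with the fingertips, push the orange lever of its control box from its off end, past the half-way notch and fully home to the far stop, and only then press the green button on the same box all the way down and let it spring back. Push and press only: do not pinch the orange grip, and leave the blue-lever control box and the loose jar, brass weight and brass tin alone.

Things in the scene. Friction and masses are not known exactly. Their poses are not given: they have to be found in the camera images.
- extractor_control: The extractor's box, screwed down: grey, silver deck, 170 (x) x 130 (y) x 50 mm high; orange grip, green button. Origin: centre of underside; z up; own +x points away from the robot within 0.5 rad. Lever slot along its x at y = +30 mm; bars beside it: 1 black at off (x = -40), 2 yellow at the notch (x = 0), 3 red at full (x = +40). Button centre at x = -10, y = -35 mm.
- extractor_lever (a joint): Orange lever's travel along the box's +x: 0 = off (near stop), 0.040 = half-way notch, 0.080 = full (far stop). It slides with 1 to 2 N, but a sprung ball clicks over bumps that take 8 to 14 N: out of off (at 0.001), into the notch (0.030), out of the notch (0.042) and into full (0.070). It stays where it is left; no spring brings it back.
- extractor_push_face (a point): Centre of the near, upright face of the orange grip (the face to push, towards the box's -x), 34 mm above the deck; moves with the lever; axes as the box. The grip is a crossbar 18 mm thick along the box's x, 44 mm wide along its y, from 22 to 46 mm above the deck, on a thin stem. Fingers that bear on the near and far halves (9 mm each) at once count as pinching.
- extractor_button (a joint): Green push button's depth: 0 = up, 0.006 = fully down, which takes 5 N; springs back.
- extractor_button_top (a point): Centre of the top face of the round green button, 28 mm in diameter; it is pressed straight down and moves with the button.
- blower_control: The other control box, of the same shape and size, with a blue grip and a black button; screwed to the bench; belongs to another machine. Leave it alone. Origin: centre of its underside.
- blower_push_face (a point): Centre of the near face of the blue grip; that lever stands anywhere along its 80 mm slot and must stay where it is.
- blower_button (a joint): Black button's depth, 0 = up, 0.006 = down: not to be pressed.
- mica_jar: Loose glass jar with a grey lid, 46 mm in diameter, 65 mm high; origin at the centre of its underside. Leave it alone.
- brass_weight: Loose knobbed brass weight, 26 mm in diameter, 30 mm high; origin at the centre of its underside. Leave it alone.
- pin_tin: Loose open round brass tin, 76 mm across, 26 mm high; origin at the centre of its underside. Leave it alone.

How it is judged:
By the outcome, as a careful person would: the job done as asked, in the order asked, and still so for the second after the job is handed in, with the robot touching nothing.
It also fails if it takes over 40 s, if anything falls off the work surface, if the arm or the gripper's body presses on something with over 40 N, if the wrist force passes 120 N, or if a joint passes its speed limit or range.

## Working session

There is one attempt and no reset: what is moved stays moved. The work goes in short steps, Python scripts to look and compute and a tool call to move; the robot and the scene stay as the last step left them, time stands still between calls to the robot, and variables do not carry over. Pictures are saved under pics/ and viewed, at most 10 in all, crops included, and the job is handed in when it is done.

Besides the shell and the picture viewer there is one more tool, called after "Request:" as name([rows], argument=value, ...), one row to a line, values as JSON. carry_out: Moves the arm, as the interface text tells. Its arguments: {"type":"object","properties":{"increments":{"type":"array","items":{"type":"array"}}},"required":["increments"]}

```bash
mkdir -p pics; ls; python3 - <<'E'
from bench import robot
import cv2,numpy as np
np.set_printoptions(precision=4,suppress=True)
for n in ("top","scene"):
    cv2.imwrite(f"pics/{n}0.png",robot.snapshot(n)); print(n,robot.get_calibration(n))
o=robot.get_obs(); print(o["time"],o["tool_pos"],o["ee_rot"],o["wrist_force"],o["width"])
E
```

```text
pics
top {'vfov': 46.19073380133051, 'cx': 316.4233318808322, 'cy': 244.79429015203303, 'T': array([[-0.0256, -0.9976,  0.064 ,  0.4537],
       [-0.9995,  0.0267,  0.0157, -0.1662],
       [-0.0174, -0.0636, -0.9978,  1.1196],
       [ 0.    ,  0.    ,  0.    ,  1.    ]])}
scene {'vfov': 46.694240569736266, 'cx': 318.05330593667367, 'cy': 234.14148539827457, 'T': array([[-0.8753, -0.3849,  0.2927,  0.1314],
       [-0.4832,  0.6737, -0.5591,  0.6078],
       [ 0.018 , -0.6308, -0.7757,  1.1254],
       [ 0.    ,  0.    ,  0.    ,  1.    ]])}
0.1 [ 0.2483 -0.4902  0.2185] [-3.1397 -0.0002  0.4688] [ 0.6206 -0.559  -0.4016] 0.0939895493149322
```

View pics/top0.png

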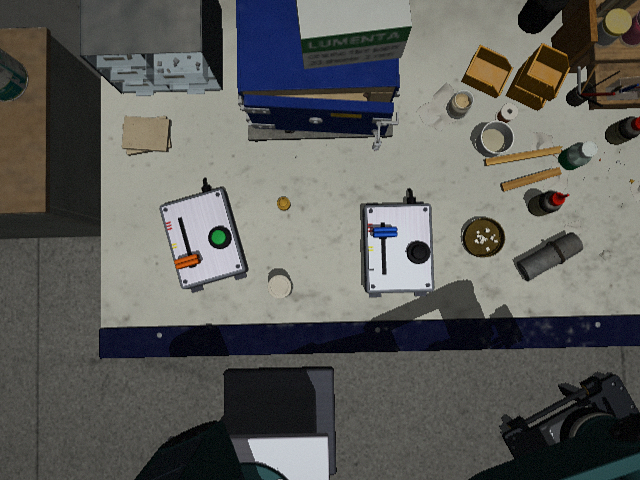

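View pics/scene0.png

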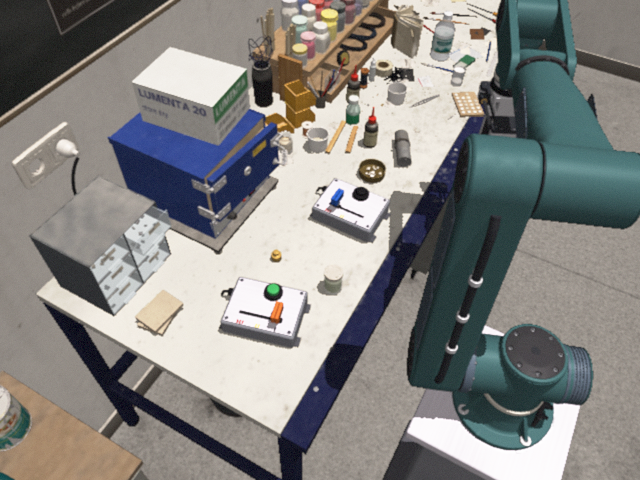

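The top view shows the extractor box around (203,238), with its orange grip at (187,261) at the near (off) end and the green button at (220,237). The blower box is at (397,247), the jar at (279,284), the weight at (284,203) and the tin at (483,237). The scene view agrees.

```bash
cat > h.py <<'E'
import cv2,numpy as np
from bench import robot
np.set_printoptions(precision=4,suppress=True)
def ray(c,p):
    f=240/np.tan(np.radians(c["vfov"]/2)); d=c["T"][:3,:3]@np.array([(p[0]-c["cx"])/f,(p[1]-c["cy"])/f,1]); return c["T"][:3,3],d/np.linalg.norm(d)
def onz(c,p,z):
    o,d=ray(c,p); return o+d*(z-o[2])/d[2]
def proj(c,X):
    f=240/np.tan(np.radians(c["vfov"]/2)); q=c["T"][:3,:3].T@(np.asarray(X)-c["T"][:3,3]); return f*q[0]/q[2]+c["cx"],f*q[1]/q[2]+c["cy"]
def tri(rs):
    A=sum(np.eye(3)-np.outer(d,d) for o,d in rs); return np.linalg.solve(A,sum((np.eye(3)-np.outer(d,d))@o for o,d in rs))
def blob(im,lo,hi,roi):
    m=cv2.inRange(cv2.cvtColor(im,cv2.COLOR_BGR2HSV),lo,hi); k=np.zeros_like(m); x0,y0,x1,y1=roi; k[y0:y1,x0:x1]=m[y0:y1,x0:x1]
    n,l,s,c=cv2.connectedComponentsWithStats(k); i=1+np.argmax(s[1:,4]); return c[i],s[i],(l==i)
G=((45,100,60),(80,255,255)); O=((5,150,100),(18,255,255))
E
python3 - <<'E'
from h import *
ims={n:cv2.imread(f"pics/{n}0.png") for n in("top","scene")}; cal={n:robot.get_calibration(n) for n in ims}
roi={"top":(150,180,250,300),"scene":(215,270,315,345)}
for nm,C in(("green",G),("orange",O)):
    b={n:blob(ims[n],*C,roi[n]) for n in ims}
    for n in b: print(nm,n,b[n][0],b[n][1])
    print("tri",tri([ray(cal[n],b[n][0]) for n in b]))
    for z in(.05,.06,.096): print(z,[onz(cal[n],b[n][0],z) for n in b])
for n in ims:
    x0,y0,x1,y1=roi[n]; cv2.imwrite(f"pics/c{n}.png",cv2.resize(ims[n][y0:y1,x0:x1],None,fx=6 if n=="top" else 7,fy=5 if n=="top" else 7,interpolation=cv2.INTER_CUBIC)[:600])
E
python3 - <<'E'
import cv2
a=cv2.imread('pics/top0.png')[180:300,150:250];b=cv2.imread('pics/scene0.png')[265:345,215:315]
cv2.imwrite('pics/t5.png',cv2.resize(a,None,fx=5,fy=5,interpolation=cv2.INTER_CUBIC))
cv2.imwrite('pics/s7.png',cv2.resize(b,None,fx=7,fy=7,interpolation=cv2.INTER_CUBIC))
E
```

```text
green top [218.0727 236.7697] [211 230  15  15 165]
green scene [272.8837 289.3798] [267 284  13  12 129]
tri [0.542  0.0357 0.0648]
0.05 [array([0.5427, 0.0383, 0.05  ]), array([0.5483, 0.0279, 0.05  ])]
0.06 [array([0.5419, 0.0364, 0.06  ]), array([0.5444, 0.0333, 0.06  ])]
0.096 [array([0.5389, 0.0295, 0.096 ]), array([0.5305, 0.0527, 0.096 ])]
orange top [185.8856 260.9403] [174 254  24  15 201]
orange scene [276.4512 312.2866] [270 302  13  21 164]
tri [0.497  0.0923 0.0836]
0.05 [array([0.4981, 0.1006, 0.05  ]), array([0.5091, 0.0758, 0.05  ])]
0.06 [array([0.4977, 0.0981, 0.06  ]), array([0.5056, 0.0808, 0.06  ])]
0.096 [array([0.4962, 0.0891, 0.096 ]), array([0.493 , 0.0986, 0.096 ])]
```

View pics/t5.png

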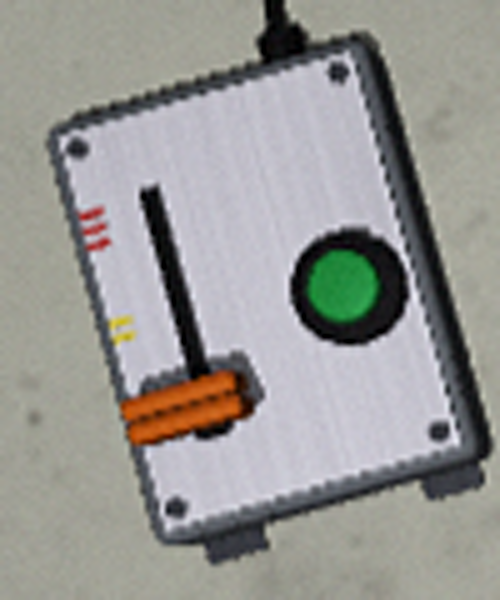

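View pics/s7.png

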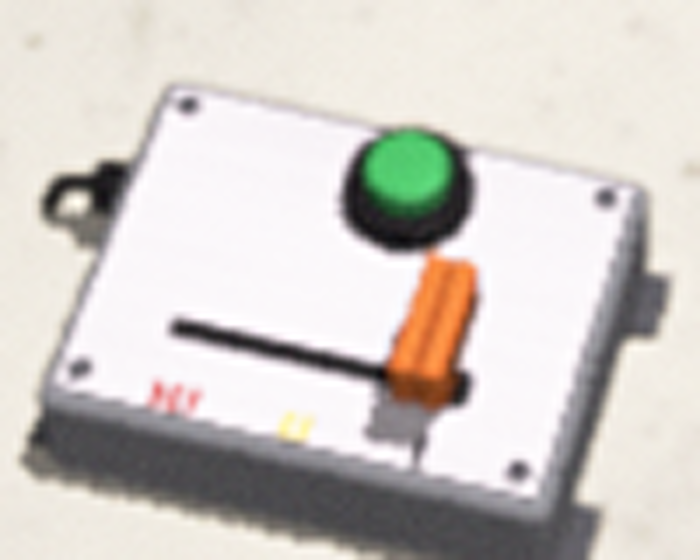

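The crops show the box deck with four screws, at (78,148), (340,72), (440,430) and (176,508) in the top crop. The orange grip is beside the black (off) mark, below yellow and red, so the lever is at off. The route in front of the grip is clear.

```bash
python3 - <<'E'
from h import *
ct,cs=robot.get_calibration("top"),robot.get_calibration("scene")
T=[(78,148),(340,72),(440,430),(176,508)]; S=[(80,369),(188,104),(606,198),(518,470)]
P=np.array([onz(ct,((u+.5)/5-.5+150,(v+.5)/5-.5+180),.05) for u,v in T]);Q=np.array([onz(cs,((u+.5)/7-.5+215,(v+.5)/7-.5+265),.05) for u,v in S])
for X in(P,Q):
    c=X.mean(0); ax=(X[0]+X[1]-X[2]-X[3])[:2]; ay=(X[0]+X[3]-X[1]-X[2])[:2]; L=np.linalg.norm
    y1=np.arctan2(ax[1],ax[0]);y2=np.arctan2(-ay[0],ay[1]); print(c,L(ax)/2,L(ay)/2,y1,y2)
    y=(y1+y2)/2;R=np.array([[np.cos(y),-np.sin(y)],[np.sin(y),np.cos(y)]])
    for n,b in(("btn",(-.01,-.035)),("grip",(-.04,.03)),("face",(-.049,.03)),("grip full",(.04,.03))): print(n,c[:2]+R@np.array(b))
E
```

```text
[0.5425 0.0705 0.05  ] 0.14344133431855768 0.10482581366518537 0.2556582107151371 0.2587318585273784
btn [0.5417 0.0342]
grip [0.4962 0.0894]
face [0.4875 0.0871]
grip full [0.5735 0.1097]
[0.5434 0.0727 0.05  ] 0.1441118259898586 0.10438989099328733 0.25853412420430627 0.25889875144070634
btn [0.5427 0.0363]
grip [0.4971 0.0915]
face [0.4884 0.0892]
grip full [0.5744 0.1119]
```

Both cameras agree to about 2 mm: box centre (0.543, 0.072), yaw 0.257, button (0.542, 0.0355), near face of the grip (0.488, 0.088). I'll close the fingers, turn the tool by +12.1° so its x lies along the box's +x, and travel at height.

Request:
carry_out([
  [255,[0,0,0],6],
  [255,[0,0,0],6.1],
  [255,[20,-30,0],0],
  [255,[20,-30,0],0],
  [255,[20,-30,0],0],
  [255,[20,-30,0],0],
  [255,[20,-30,0],0],
  [255,[20,-30,0],0],
])

```text
time: 0.9
tool_pos: [0.3187, -0.2844, 0.2189]
ee_rot: [-3.141, 0.0, 0.257]
wrist_force: [1.1, 0.6, -0.4]
width: 0.0335
finger_force: 0.0
```

Request:
carry_out([
  [255,[20,-30,0],0],
  [255,[20,-30,0],0],
  [255,[20,-30,0],0],
  [255,[20,-30,0],0],
  [255,[20,-30,0],0],
  [255,[20,-30,0],0],
  [255,[20,-30,0],0],
  [255,[0,0,0],0],
])

```text
time: 1.7
tool_pos: [0.4009, -0.044, 0.219]
ee_rot: [-3.14, 0.0, 0.264]
wrist_force: [-1.2, 0.2, -0.1]
width: 0.0006
finger_force: 0.0
```

Request:
carry_out([
  [255,[20,-26,0],0],
  [255,[20,-26,0],0],
  [255,[20,-26,0],0],
  [255,[20,-26,0],0],
  [255,[0,0,0],0],
  [255,[0,0,0],0],
])

```text
time: 2.3
tool_pos: [0.4511, 0.073, 0.2189]
ee_rot: [3.141, 0.002, 0.258]
wrist_force: [0.5, -0.1, -0.2]
width: 0.0006
finger_force: 0.0
```

```bash
python3 - <<'E'
from h import *
o=robot.get_obs(); c=robot.get_calibration("wrist"); im=robot.snapshot("wrist"); cv2.imwrite("pics/w1.png",im)
print(o["tool_pos"],o["ee_rot"],o["wrist_force"],o["width"],c["T"][:3,3])
b=blob(im,*G,(0,0,640,480)); print(b[:2],onz(c,b[0],.063))
b=blob(im,*O,(0,0,640,480)); print(b[:2],onz(c,b[0],.096))
E
```

```text
[0.4511 0.073  0.2189] [3.1408 0.0018 0.2582] [ 0.493  -0.1147 -0.2139] 0.0006157620317153068 [0.5177 0.0905 0.3842]
(array([373.6931, 144.2712]), array([359, 129,  31,  31, 756], dtype=int32)) [0.5407 0.035  0.063 ]
(array([302.3983, 173.527 ]), array([278, 169,  50,  10, 482], dtype=int32)) [0.4997 0.0925 0.096 ]
```

View pics/w1.png

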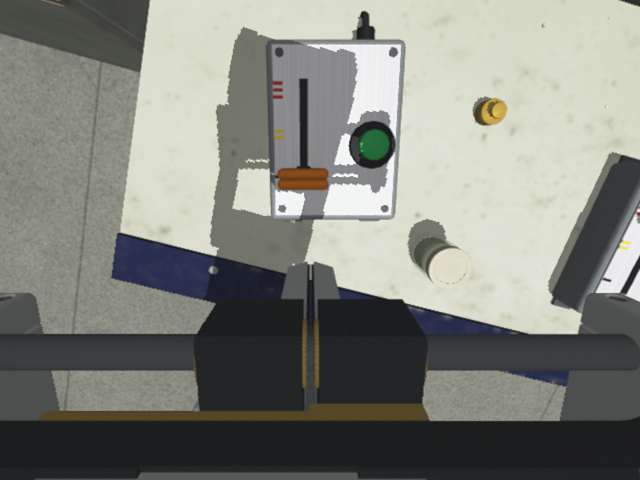

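The wrist view shows the closed fingers square to the box, straight behind the orange grip (303,179), with the button at (374,144). These match the earlier estimates. I'll shift 5 mm to the slot line and go down to TCP z 0.091, with the fingertips about 27 mm above the deck.

Request:
carry_out([
  [255,[0,-5,25],0],
  [255,[0,0,30],0],
  [255,[0,0,30],0],
  [255,[0,0,25],0],
  [255,[0,0,18],0],
  [255,[0,0,0],0],
  [255,[0,0,0],0],
])

```text
time: 3.05
tool_pos: [0.4501, 0.0773, 0.0919]
ee_rot: [3.141, 0.0, 0.256]
wrist_force: [0.4, 0.3, 0.6]
width: 0.0007
finger_force: 0.0
```

Request:
carry_out([
  [255,[10,0,0],0],
  [255,[8,0,0],0],
  [255,[4,0,0],0],
  [255,[0,0,0],0],
])

```text
time: 3.45
tool_pos: [0.4725, 0.0843, 0.092]
ee_rot: [3.141, -0.001, 0.258]
wrist_force: [0.0, 0.8, 0.3]
width: 0.0002
finger_force: 0.0
```

Request:
carry_out([
  [255,[4,0,0],0],
  [255,[4,0,0],0],
  [255,[4,0,0],0],
  [255,[4,0,0],0],
  [255,[0,0,0],0],
])

```text
time: 3.95
tool_pos: [0.4872, 0.0883, 0.0915]
ee_rot: [3.141, -0.0, 0.258]
wrist_force: [-1.0, 0.9, 0.5]
width: 0.0001
finger_force: 0.0
```

Request:
carry_out([
  [255,[6,0,0],0],
  [255,[6,0,0],0],
  [255,[6,0,0],0],
  [255,[6,0,0],0],
  [255,[6,0,0],0],
  [255,[6,0,0],0],
  [255,[0,0,0],0],
])

```text
time: 4.65
tool_pos: [0.5225, 0.0975, 0.0914]
ee_rot: [3.142, -0.001, 0.258]
wrist_force: [0.4, -0.2, -0.7]
width: 0.0002
finger_force: 0.0
```

Request:
carry_out([
  [255,[6,0,0],0],
  [255,[6,0,0],0],
  [255,[6,0,0],0],
  [255,[6,0,0],0],
  [255,[5,0,0],0],
  [255,[3,0,0],0],
  [255,[0,0,0],0],
])

```text
time: 5.35
tool_pos: [0.5539, 0.1058, 0.0914]
ee_rot: [3.141, -0.002, 0.258]
wrist_force: [-0.7, -0.0, -0.4]
width: 0.0008
finger_force: 0.0
```

```bash
python3 - <<'E'
from h import *
o=robot.get_obs(); print(o["tool_pos"],o["wrist_force"])
for n in("top","scene"):
    c=robot.get_calibration(n); im=robot.snapshot(n); cv2.imwrite(f"pics/{n}1.png",im)
    b=blob(im,*O,(150,180,250,300) if n=="top" else (215,250,315,345)); print(n,b[0],b[1],onz(c,b[0],.09))
a=cv2.imread('pics/top1.png')[180:300,150:250];b=cv2.imread('pics/scene1.png')[265:345,215:315]
z=lambda i,s:cv2.resize(i,s,interpolation=cv2.INTER_CUBIC)
cv2.imwrite('pics/push1.png',np.hstack([z(a,(350,420)),z(b,(440,420))]))
E
```

```text
[0.5539 0.1058 0.0914] [-0.7481 -0.0403 -0.3661]Traceback (most recent call last):
  File "<stdin>", line 5, in <module>
  File "h.py", line 14, in blob
    n,l,s,c=cv2.connectedComponentsWithStats(k); i=1+np.argmax(s[1:,4]); return c[i],s[i],(l==i)
                                                     ~~~~~~~~~^^^^^^^^^
    return _wrapfunc(a, 'argmax', axis=axis, out=out, **kwds)
    return bound(*args, **kwds)
ValueError: attempt to get argmax of an empty sequence
```

The gripper hides the grip from the top camera. By the tool position there are about 4 mm left, so I'll creep forward and watch the force.

Request:
carry_out([
  [255,[2,0,0],0],
  [255,[1,0,0],0],
  [255,[1,0,0],0],
  [255,[0,0,0],0],
])

```text
time: 5.8
tool_pos: [0.5547, 0.106, 0.0914]
ee_rot: [3.141, 0.005, 0.258]
wrist_force: [-6.6, -1.7, 3.9]
width: 0.0004
finger_force: 3.6
```

Request:
carry_out([
  [255,[1,0,0],0],
  [255,[1,0,0],0],
  [255,[0,0,0],0],
])

```text
time: 6.1
tool_pos: [0.5548, 0.106, 0.0915]
ee_rot: [3.141, 0.009, 0.258]
wrist_force: [-12.3, -3.5, 8.0]
width: 0.0002
finger_force: 6.0
```

Request:
carry_out([
  [255,[1,0,0],0],
  [255,[1,0,0],0],
  [255,[1,0,0],0],
  [255,[0,0,0],0],
])

```text
time: 6.5
tool_pos: [0.555, 0.1061, 0.0915]
ee_rot: [3.141, 0.016, 0.258]
wrist_force: [-19.0, -5.5, 12.8]
width: 0.0004
finger_force: 9.8
```

It takes 20 N without moving, more than any bump, so the lever is at the far stop. I'll back straight off, lift and look.

Request:
carry_out([
  [255,[-8,0,0],0],
  [255,[-12,0,0],0],
  [255,[-10,0,0],0],
  [255,[0,0,0],0],
  [255,[0,0,20],0],
  [255,[0,0,-20],0],
  [255,[0,0,0],0],
])

```text
time: 7.2
tool_pos: [0.5341, 0.1003, 0.0933]
ee_rot: [3.141, -0.005, 0.258]
wrist_force: [0.3, 0.8, 1.1]
width: 0.0004
finger_force: 0.0
```

That z +20 row was my mistake: it dipped the tips 20 mm toward the deck and back up. The tips stayed about 7 mm clear of the deck and the end force is near zero, so nothing seems to have been touched. Now lifting with z negative, and drawing back for a clear view.

Request:
carry_out([
  [255,[0,0,-20],0],
  [255,[0,0,-25],0],
  [255,[-10,0,-25],0],
  [255,[-20,0,-25],0],
  [255,[-25,0,-20],0],
  [255,[-20,0,0],0],
  [255,[0,0,0],0],
  [255,[0,0,0],0],
])

```text
time: 8.0
tool_pos: [0.4603, 0.0811, 0.2065]
ee_rot: [3.141, -0.002, 0.257]
wrist_force: [0.4, 0.3, -0.8]
width: 0.0007
finger_force: 0.0
```

```bash
python3 - <<'E'
from h import *
o=robot.get_obs(); c=robot.get_calibration("wrist"); im=robot.snapshot("wrist"); cv2.imwrite("pics/w2.png",im)
print(o["time"],o["tool_pos"],o["ee_rot"],o["wrist_force"])
R=np.array([[.967,.254],[-.254,.967]])
for nm,C,z in(("btn",G,.063),("grip",((3,120,60),(20,255,255)),.096)):
    b=blob(im,*C,(0,0,460,330)); s=b[1]; m=(s[0]+s[2]/2-.5,s[1]+s[3]/2-.5); X=onz(c,m,z); print(nm,b[1],X,"box:",R@(X[:2]-[.543,.0715]))
E
```

```text
8.0 [0.4603 0.0811 0.2065] [ 3.1413 -0.0016  0.2575] [ 0.3818  0.2539 -0.8151]
btn [366 142  33  31 796] [0.5407 0.0348 0.063 ] box: [-0.0116 -0.0349]
grip [ 281   80   56   28 1416] [0.5704 0.1112 0.096 ] box: [0.0366 0.0315]
```

View pics/w2.png

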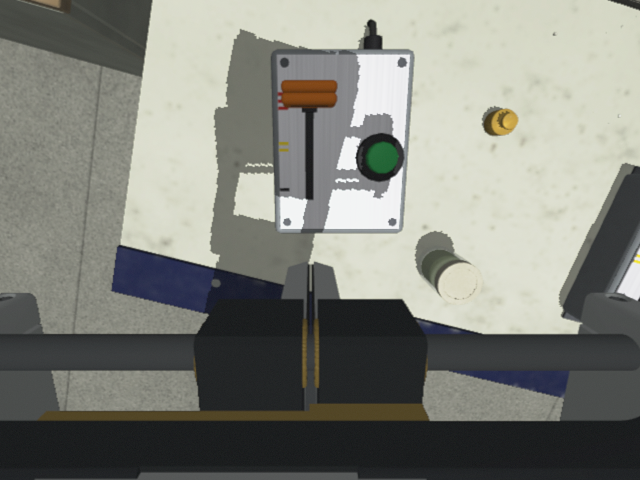

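The grip now stands next to the red (full) bars, at box x of about +0.037 to 0.040, and the button is at (382,157). Next I'll move above the button.

Request:
carry_out([
  [255,[17,16,0],0],
  [255,[17,16,0],0],
  [255,[17,17,0],0],
  [255,[15,16,0],0],
  [255,[0,0,0],0],
  [255,[0,0,25],0],
  [255,[0,0,25],0],
  [255,[0,0,0],0],
])

```text
time: 8.85
tool_pos: [0.5374, 0.0356, 0.1516]
ee_rot: [-3.139, 0.009, 0.258]
wrist_force: [-0.1, 0.0, 0.1]
width: 0.0003
finger_force: 0.0
```

Request:
carry_out([
  [255,[3,1,20],0],
  [255,[0,0,20],0],
  [255,[0,0,14],0],
  [255,[0,0,8],0],
  [255,[0,0,0],0],
  [255,[0,0,0],0],
])

```text
time: 9.45
tool_pos: [0.5439, 0.0348, 0.0953]
ee_rot: [3.141, -0.001, 0.258]
wrist_force: [-0.1, 0.1, 0.2]
width: 0.0002
finger_force: 0.0
```

Request:
carry_out([
  [255,[-2,-1,6],0],
  [255,[0,0,3],0],
  [255,[0,0,3],0],
  [255,[0,0,0],0],
])

```text
time: 9.85
tool_pos: [0.5413, 0.0353, 0.0828]
ee_rot: [3.141, -0.001, 0.258]
wrist_force: [-0.2, -0.2, 3.1]
width: 0.0005
finger_force: 1.7
```

Request:
carry_out([
  [255,[0,0,2],0],
  [255,[0,0,1],0],
  [255,[0,0,1],0],
  [255,[0,0,0],0],
])

```text
time: 10.25
tool_pos: [0.5414, 0.0353, 0.0802]
ee_rot: [3.141, -0.001, 0.258]
wrist_force: [-3.6, -0.2, 9.0]
width: 0.0003
finger_force: 4.7
```

Request:
carry_out([
  [255,[0,0,1],0],
  [255,[0,0,1],0],
  [255,[0,0,1],0],
  [255,[0,0,0],0],
  [255,[0,0,0],0],
])

```text
time: 10.75
tool_pos: [0.5415, 0.0353, 0.0799]
ee_rot: [3.141, -0.002, 0.258]
wrist_force: [-8.0, 0.2, 19.9]
width: 0.0006
finger_force: 9.9
```

It bottoms at TCP z 0.0799 with 20 N. I'll release in small steps and read the spring, to confirm that the stroke was the full 6 mm.

Request:
carry_out([
  [255,[0,0,-4],0],
  [255,[0,0,0],0],
])

```text
time: 10.95
tool_pos: [0.5414, 0.0353, 0.0808]
ee_rot: [3.141, -0.001, 0.258]
wrist_force: [-1.1, 0.2, 3.7]
width: 0.0005
finger_force: 2.2
```

Request:
carry_out([
  [255,[0,0,-2],0],
  [255,[0,0,0],0],
])

```text
time: 11.15
tool_pos: [0.5414, 0.0353, 0.0818]
ee_rot: [3.141, -0.001, 0.258]
wrist_force: [-1.8, 0.9, 4.2]
width: 0.0009
finger_force: 2.0
```

Request:
carry_out([
  [255,[0,0,-2],0],
  [255,[0,0,0],0],
])

```text
time: 11.35
tool_pos: [0.5414, 0.0353, 0.0835]
ee_rot: [3.142, -0.0, 0.258]
wrist_force: [-0.5, 0.4, 1.9]
width: 0.0009
finger_force: 1.5
```

Request:
carry_out([
  [255,[0,0,-2],0],
  [255,[0,0,0],0],
])

```text
time: 11.55
tool_pos: [0.5414, 0.0353, 0.0854]
ee_rot: [3.142, -0.0, 0.258]
wrist_force: [0.9, 0.7, 1.2]
width: 0.0001
finger_force: 0.9
```

The spring runs from about 5 N at 0.080 and is still pressing at 0.0854, which fits a full 6 mm stroke. I'll lift clear and check.

Request:
carry_out([
  [255,[0,0,-5],0],
  [255,[0,0,-15],0],
  [255,[0,0,-25],0],
  [255,[0,0,-30],0],
  [255,[-15,0,-30],0],
  [255,[-30,0,-10],0],
  [255,[-30,0,0],0],
  [255,[0,0,0],0],
])

```text
time: 12.35
tool_pos: [0.4665, 0.0156, 0.2021]
ee_rot: [3.141, -0.001, 0.257]
wrist_force: [0.4, -1.0, 0.4]
width: 0.0007
finger_force: 0.0
```

```bash
python3 - <<'E'
from h import *
robot.snapshot("top")
o=robot.get_obs(); c=robot.get_calibration("wrist"); im=robot.snapshot("wrist"); cv2.imwrite("pics/w3.png",im); s=robot.snapshot("scene"); cv2.imwrite("pics/s3.png",s)
print(o["time"],o["tool_pos"],o["wrist_force"],np.abs(o["qvel"]).max())
b=blob(s,*G,(215,250,315,345)); print("scene green before [272.88 289.38] now",b[0],b[1])
b=blob(s,*O,(215,250,315,345)); print("scene orange",b[0],onz(robot.get_calibration("scene"),b[0],.086))
z=lambda i,t:cv2.resize(i,t,interpolation=cv2.INTER_CUBIC)
cv2.imwrite("pics/f3.png",np.hstack([z(im,(480,360)),z(s[255:345,215:295],(320,360))]))
E
```

```text
12.4 [0.4679 0.0159 0.2017] [-0.0663  0.4143 -0.5933] 0.04624234898927898
scene green before [272.88 289.38] now [272.675  289.4333] [267 284  12  12 120]
scene orange [241.1026 303.9679] [0.5745 0.1137 0.086 ]
```

View pics/f3.png

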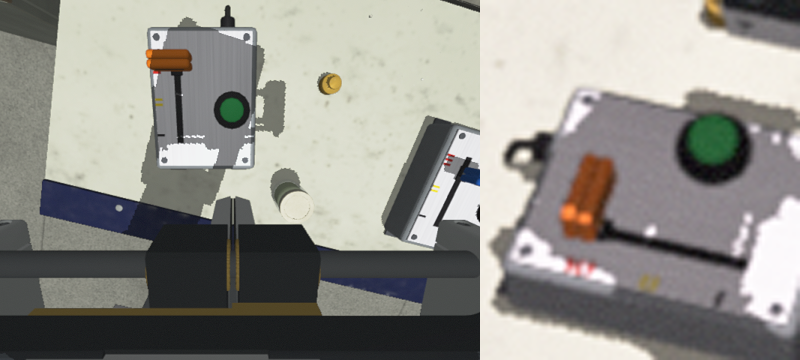

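The grip is at the far end of its slot beside the red bars, at box x of about +0.04. The button is back up: its scene pixel is unchanged at (272.7,289.4). The jar and weight are undisturbed, and the robot is clear of everything.

```bash
python3 -c "
from bench import robot
print(robot.close_job())"
```

```text
the job is handed in; nothing more can be done
None
```

I pushed the orange lever fully home to its far stop, then pressed the green button all the way down and it sprang back; I handed the job in at about 12.5 s with the robot touching nothing.

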